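# Slide a rack of coated plates past the sprung shield into the curing box

### The arm

A 6-joint arm with a two-finger parallel gripper is mounted at the origin on a cart in front of the work surface, level with it; the furniture and walls round the work are solid. World frame = base frame: x ahead of the robot, y to its left, z up, the work surface at z = 0. Lengths are in mm, angles in rad, forces in N, time in s.
With the tool pointing down it reaches from about 325 to 775 mm from the base axis. Payload 5.5 kg.
Tool frame: the origin (TCP) lies midway between the tips of the shut fingers; the grasp point (between the pads) lies 19 mm behind it; z points along the fingers, y is the line along which they close (so a half turn about z gives the same grasp; the last joint's range is limited). The gripper opens to 88 mm and grips with 3 to 60 N. Pads are 20 mm wide; open, the fingers measure 115 mm over their backs; the gripper's body (75 mm by 178 mm) begins 61 mm behind the grasp point.
Start: joints at [1.172, 0.091, 1.231, -0, 1.82, -0.057], TCP at [201.115, 565.304, 222.631] pointing down, gripper open.
Joint ranges: [-2.87, 2.87], [-0.86, 2.18], [0.17, 2.46], [-1.51, 4.65], [0.06, 2.69], [-2.65, 2.65]. Speed limits (rad/s): [2.57, 2.57, 3.01, 3.14, 3.14, 3.14].

### API

Orientations are given as a unit quaternion [w, x, y, z].
In Python, from plant import telemetry, vision, robot gives the robot as it stands. The module is installed in compiled form; this text tells all that it offers.
- The arm moves only by the tool apply_moves, never from a script. Its argument "deltas" is a list of rows, each a list of 6 numbers: the shift along the tool's x, y, z in mm, then the turn, a rotation vector about the tool's x, y, z in rad. In form: [[x, y, z, rx, ry, rz], ...]. A call has exactly 5 rows; each row shifts and turns the commanded pose from where the row before left it, along the tool's axes as they then stand; what a row does not reach is not made up. A row lasts 1/10 s, in which the tool goes at most 50 mm and 8.59 degrees, less where a joint would pass 70% of its speed; a pose out of reach is approached as far as the arm can. A call is refused whole if a number of a shift passes 50 or a number of a turn 0.15, either way. A call with a gripper value outside its range is refused whole. "fingers" is the opening, from 0 (shut) to 1 (fully open), set as the call begins (left out, the last holds). The fingers move at their own pace and stop on an object; "grip_force" is the grip in N (left out, the last holds). Time passes only in rows, so rows that do not move let the fingers close, or fill a call up. It gives the time, the measured TCP pose, the force, the opening and the grip force at its end, in the units of the state.
- telemetry.read_state(): the state, without advancing time (a new reading comes with each control period).
- vision.capture(name): name is "scene" or "top" or "wrist"; returns a dict with "color" (384x512x3 uint8, blue, green, red), "fx", "fy", "cx", "cy" (pixels), "cam_to_world" (4x4, takes a point from camera to world coordinates). Camera axes: x right, y down, z forward; pixel columns grow to the right and rows downward; lengths in mm; the calibration is good to about 2 mm. A picture is of the moment at which its call begins. There is no depth.
- robot.hand_in(): hands the job in; it is judged then, once.
The state is a dict: "time_s": time; "q": joint angles; "qd": joint speeds; "effort": joint torques, N m; "eef_pos": TCP position; "tool_rot": TCP orientation; "force": force on the tool from outside, world axes, zero at the start; "torque": the same for the moment, N m; "opening": finger opening in mm; "grip_force": force on a finger pad.
Only numpy, scipy, OpenCV 4.12 (cv2) and the standard library are available. Lean on these libraries where they do the work, as an engineer would, in place of code of your own. Each camera call takes 0.05 s, during which the arm holds its last target. There are 200 camera calls.

### The job

Slide the rack of freshly coated test plates right home into the UV curing box: with one fingertip press the long orange bar beside the lane well down, which swings the amber shield up out of the way, and keep it down while the other finger pushes the rack by its upright blue tab along the lane until its nose is against the back of the box; then let the bar rise so that the shield closes behind the rack. The coatings are still tacky, so the shield must never touch the rack or its plates, and nothing of the robot may touch the plates. Nothing is to be gripped, lifted or tipped, and the other things on the table stay where they are.

Things in the scene. Friction and masses are not known exactly. Their poses are not given: they have to be found in the camera images.
- cure_lane: UV curing station fixed to the table: grey base plate 360 x 106 mm, its top z = 8, with a straight lane into a white box with an amber roof. Origin on the table below the lane's centre line; x along the lane to the box, y to the left, z up. 'Lane' x, y, z below are in this frame, in mm. The box spans x = 116 to 206, y = -40 to 40; roof z = 81, finned lamp on it to z = 104.
- lane_mouth (a point): Front end of the lane's floor, on its centre line: lane (-105, 0, 8). From here to the box two aluminium rails guide the rack, inner faces y = -33 and 33, tops z = 30.
- box_stop (a point): The inside of the box's back wall, which stops the rack's nose: lane (197, 0, 20).
- shaft (a point): Axis of the shaft that carries shield and bar, at the shield: lane (110, 42, 46). The axis runs parallel to lane x, in bearings at lane x = -145 and 88 (12 mm long, tops z = 55).
- shield (a joint): Turn of the shaft with the amber shield and the orange bar, rad. 0 = shut, its rest: a damped spring (0.08 to 0.18 N m) brings it back in about half a second. 0.96 = fully open, a stop. Beyond about 0.6 the shield is clear of the rack and plates; 0.75 to 0.9 is comfortable.
- press_bar: Orange ribbed bar on that shaft, left of the lane: lane x = -135 to 62, 10 to 64 mm out from the axis, upper face 3 mm above the plane through the axis. Origin on the axis at lane x = 0. It rises outwards at 32 degrees at rest, is level at joint 0.56. A fingertip at lane y = 72 meets it at about z = 70 and has it at about 0.8 when its underside is at z = 44. 3 to 8 N; a tip slides along it.
- bar_mid (a point): Middle of the bar's orange upper face, half-way along (lane x = -36.5), 34 mm out from the shaft axis; moves with the bar.
- shield_leaf: Amber shield, 4 mm thick, with a steel arm (8 mm), on the same shaft at lane x = 110. Shut, it bars the lane, lower edge z = 22; open at 0.8 it stands up to about z = 112. Origin on the shaft axis at lane x = 0.
- rack: White rack in the lane, about 0.4 kg, x towards the box. Origin: centre of the tray's underside; tray 76 long (x), 62 wide, 30 mm tall with its plates. Behind it a flat tongue (40 wide, 7 high, fits under the shut shield) leads to the upright blue tab. Stands at lane z = 8. Fully home: origin at lane x = 159; the shut shield then hangs over the tongue, 9 mm behind the tray.
- push_tab (a point): Rear face of the blue push tab, on its centre line: 104 mm behind the rack's origin, 45 mm above its underside. Tab 50 mm wide, 5 mm thick; top 56 mm above the rack's underside (lane z = 64), so it stands above the rails. A fingertip with its end at lane z = 38 to 50 pushes it well.
- coated_plates: Six upright steel test plates coated green, yellow and red, fixed in the rack: 54 mm wide, 2 mm thick, tops 30 mm above the rack's underside. Origin as the rack's.
- fin_roller: Bystander: aluminium laminating roller with a blue handle, 191 x 86 x 22 mm, lying on the table to the left; leave it alone. Origin at the centre of its underside.
- scissors: Bystander: scissors with red handles, 199 mm long, 9 mm high, lying near the front edge; leave it alone. Origin at the centre of its underside.
- spring_clamp: Bystander: black spring clamp, 110 mm long, 19 mm high, lying just to the right of the lane; leave it alone. Origin at the centre of its underside.
- glass_jar: Bystander: small open glass jar, 54 mm across, 77 mm tall, standing to the right of the box; leave it alone. Origin at the centre of its underside.
- tape_blue: Bystander: roll of blue masking tape, 97 mm across, 24 mm high, at the back right; leave it alone. Origin at the centre of its underside.

How it is judged (in metres and radians):
On the way, in this order (a step that is already met when the one before it is completed fails the run):
1. a finger presses the bar well down and the shield is open, while the rack is still in front of it (value of joint shield above 0.58 rad and contact force between the fingers and press_bar above 0.5 N and x of rack in the frame of cure_lane below 0.07 m), for 0.1 s.
2. the finger still holds the bar down while the rack passes the shield (value of joint shield above 0.55 rad and contact force between the fingers and press_bar above 0.5 N and x of rack in the frame of cure_lane between 0.095 and 0.145 m), for 0.05 s.
At the end, for the whole second after the job is handed in: The rack stands flat and still in the box with its nose within 4 mm of the back wall, and the shield is shut behind it (joint under 0.06 rad) (x of rack in the frame of cure_lane above 0.155 m and value of joint shield below 0.06 rad and z of rack in the frame of cure_lane below 0.011 m and angle between rack's own z axis and vertical below 0.06 rad and linear speed of rack below 0.01 m/s); the robot touches nothing.
It fails at once if the shield touches the rack or its plates (contact force between shield_leaf and rack above 0.3 N).
It fails at once if the robot touches the coated plates (contact force between any of the fingers, the arm and coated_plates above 0.3 N).
It fails at once if the rack is lifted (over 10 mm) or tipped (z of rack in the frame of cure_lane above 0.018 m or angle between rack's own z axis and vertical above 0.15 rad).
It fails at once if a bystander is moved by more than 20 mm (distance of any of fin_roller, scissors, spring_clamp, glass_jar, tape_blue from where it was at the start of the episode above 0.02 m).
It also fails if it takes over 38 s, if anything falls off the work surface, if the arm or the gripper's body presses on something with over 40 N, if the wrist force passes 120 N, or if a joint passes its speed limit or range.

## Working session

There is one attempt and no reset: what is moved stays moved. The work goes in short steps, Python scripts to look and compute and a tool call to move; the robot and the scene stay as the last step left them, time stands still between calls to the robot, and variables do not carry over. Pictures are saved under pics/ and viewed, at most 10 in all, crops included, and the job is handed in when it is done.

Besides the shell and the picture viewer there is one more tool, called as name(argument=value, ...) on one line, values as JSON. apply_moves: Moves the arm, as the interface text tells. Its arguments: {"type":"object","properties":{"deltas":{"type":"array"},"fingers":{"type":"number"},"grip_force":{"type":"number"}},"required":["deltas"]}

```bash
mkdir -p pics
python3 - <<'E'
from plant import telemetry, vision
import cv2,json
s=telemetry.read_state();print(s)
for n in("scene","top"):
    c=vision.capture(n);cv2.imwrite(f"pics/{n}0.png",c["color"]);print(n,c["fx"],c["fy"],c["cx"],c["cy"],c["cam_to_world"])
E
```

```text
{'time_s': 0.0, 'q': array([ 1.17227950e+00,  9.18878321e-02,  1.23187784e+00,  1.51694386e-06,
        1.81979766e+00, -5.67339117e-02]), 'qd': array([-1.18127415e-03, -6.19634823e-05,  7.52605100e-04,  1.17551130e-04,
        1.32417893e-03, -1.40631777e-03]), 'effort': array([-1.39668275e-03, -4.46442425e+01, -4.06445539e+01,  6.96951686e-02,
        2.93372897e-02, -1.73035114e-04]), 'eef_pos': array([201.00632583, 565.01601232, 221.49407996]), 'tool_rot': array([-2.23072505e-04,  1.70060622e-01,  9.85433110e-01, -9.59755813e-04]), 'force': array([-0.34005856,  0.25756541,  0.35483348]), 'torque': array([-0.04076434, -0.03548613,  0.00933329]), 'grip_force': 0.0, 'opening': 87.9270566863663}
scene 494.7819855351945 494.7819855351945 249.39858403816316 187.2504727062068 [[ 8.21274430e-01 -4.15969120e-01  3.90484317e-01  8.93361275e+01]
 [-5.70520632e-01 -6.03339239e-01  5.57214475e-01 -3.77208250e+02]
 [ 3.81049564e-03 -6.80405360e-01 -7.32826055e-01  9.70426371e+02]
 [ 0.00000000e+00  0.00000000e+00  0.00000000e+00  1.00000000e+00]]
top 441.5033824783025 441.5033824783025 254.50466566059882 192.14238208809186 [[-4.94381100e-03 -9.98847266e-01  4.77461744e-02  4.90534291e+02]
 [-9.99934860e-01  4.44670670e-03 -1.05120073e-02  2.84159054e+02]
 [ 1.02875765e-02 -4.77950336e-02 -9.98804185e-01  1.15368771e+03]
 [ 0.00000000e+00  0.00000000e+00  0.00000000e+00  1.00000000e+00]]
```

View pics/scene0.png

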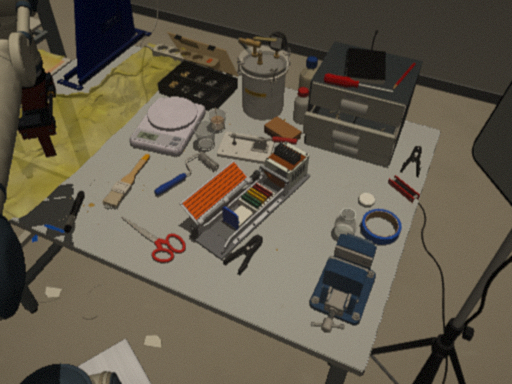

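View pics/top0.png

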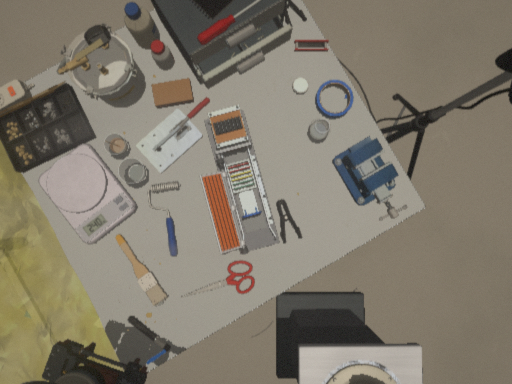

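```bash
cat > h.py <<'E'
import numpy as np,cv2
def ray(c,u,v,z):
    T=np.array(c["cam_to_world"]);d=T[:3,:3]@np.array([(u-c["cx"])/c["fx"],(v-c["cy"])/c["fy"],1]);o=T[:3,3]
    return o+d*(z-o[2])/d[2]
def proj(c,p):
    T=np.linalg.inv(np.array(c["cam_to_world"]));q=T[:3,:3]@np.array(p)+T[:3,3]
    return q[0]/q[2]*c["fx"]+c["cx"],q[1]/q[2]*c["fy"]+c["cy"]
E
python3 - <<'E'
from plant import vision
from h import *
c=vision.capture("top");im=c["color"]
hsv=cv2.cvtColor(im,cv2.COLOR_BGR2HSV)
m=cv2.inRange(hsv,(3,150,120),(16,255,255));roi=np.zeros_like(m);roi[165:260,190:245]=255;m&=roi
m=cv2.morphologyEx(m,cv2.MORPH_CLOSE,np.ones((5,5)))
k=max(cv2.findContours(m,0,1)[0],key=cv2.contourArea)
r=cv2.minAreaRect(k);b=cv2.boxPoints(r);print(r,b)
# corners: left = outer (z82.5), right = inner (53.8)
b=b[np.argsort(b[:,1])];t=b[:2][np.argsort(b[:2,0])];l=b[2:][np.argsort(b[2:,0])]
P=[ray(c,*t[0],82.5),ray(c,*t[1],53.8),ray(c,*l[0],82.5),ray(c,*l[1],53.8)]
L=np.array([[62,94.7],[62,48.9],[-135,94.7],[-135,48.9]])
W=np.array(P)[:,:2];print(W)
a=L-L.mean(0);w=W-W.mean(0)
th=np.arctan2((a[:,0]*w[:,1]-a[:,1]*w[:,0]).sum(),(a*w).sum());R=np.array([[np.cos(th),-np.sin(th)],[np.sin(th),np.cos(th)]])
o=W.mean(0)-R@L.mean(0);print("th",th,"o",o,"res",W-(L@R.T+o))
big=cv2.resize(im[90:260,150:310],None,fx=4.5,fy=3.5*4.5/3.5,interpolation=cv2.INTER_CUBIC)[:,:]
big=cv2.resize(im[95:255,190:310],None,fx=3.7,fy=3.7,interpolation=cv2.INTER_CUBIC)
def q(x,y,z):
    u,v=proj(c,[*(R@[x,y]+o),z]);return int((u-190)*3.7),int((v-95)*3.7)
for p in[(-154,-53,8),(-154,53,8),(206,-40,81),(206,40,81),(116,40,81),(116,-40,81),(-105,-33,8),(-105,0,8),(116,33,30),(116,-33,30)]:cv2.drawMarker(big,q(*p),(255,0,255),0,8,1)
cv2.imwrite("pics/t1.png",big)
# blue tab
m=cv2.inRange(hsv,(100,90,60),(125,255,255));roi[:]=0;roi[180:230,230:270]=255;m&=roi
ys,xs=np.nonzero(m);print("blue",xs.min(),xs.max(),ys.min(),ys.max())
s=vision.capture("scene");cv2.imwrite("pics/s1.png",cv2.resize(s["color"][130:260,170:320],None,fx=5,fy=4.5,interpolation=cv2.INTER_CUBIC))
np.savez("lane.npz",R=R,o=o,th=th)
E
```

```text
((220.6884765625, 211.35769653320312), (74.54991912841797, 17.804275512695312), 74.74488067626953) [[202.29233 177.73846]
 [219.46924 173.05386]
 [239.08463 244.97693]
 [221.90771 249.66153]]
[[577.34613526 399.59168423]
 [591.22662435 359.84641495]
 [403.18253219 352.20772615]
 [412.15096078 311.46141006]]
th 0.2653495788635962 o [550.0284033 296.0617473] res [[-7.67756717 -4.11493772]
 [-5.80797365  0.33683348]
 [ 8.2640039   0.16368992]
 [ 5.22153692  3.61441432]]
blue 244 259 212 217
```

View pics/t1.png

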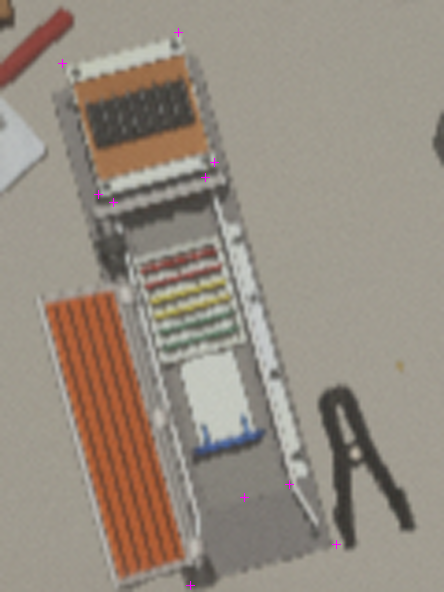

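View pics/s1.png

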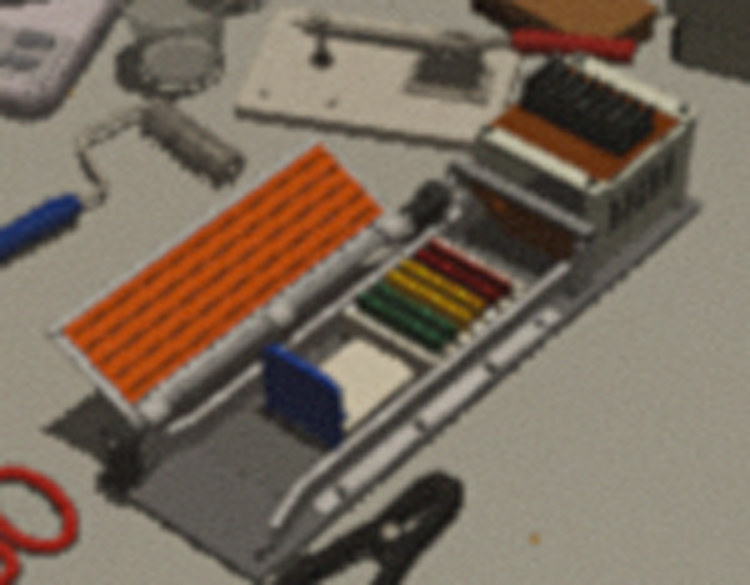

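Run:
```python
from h import *
from plant import vision,telemetry
from scipy.spatial.transform import Rotation as Ro
d=np.load("lane.npz");R,o=d["R"],d["o"]
c=vision.capture("top")
for u,v in[(242.5,216.5),(261.5,211.5),(252,214.5)]:print(R.T@(ray(c,u,v,64)[:2]-o))
for u,v,n in[(208.4,113.4,"BL 206,40"),(239.2,105.3,"BR 206,-40"),(218.1,147,"FL 116,40"),(248.4,138.5,"FR")]:print(n,R.T@(ray(c,u,v,81)[:2]-o))
s=telemetry.read_state();q=s["tool_rot"];M=Ro.from_quat([q[1],q[2],q[3],q[0]]).as_matrix()
t=np.array([*(R@[-110,36]+o),180]);print("target",t,"tool delta",M.T@(t-s["eef_pos"]))
```

```text
[-63.29082566  23.94101649]
[-63.93328484 -24.47877777]
[-64.79827073   0.07138324]
BL 206,40 [202.29745055  37.09791174]
BR 206,-40 [201.67623591 -41.00041345]
FL 116,40 [116.0647393   36.00341424]
FR [116.58149615 -40.91167723]
target [434.43742746 301.95465004 180.        ] tool delta [-308.10825576 -169.72065643   42.23169338]
```

apply_moves(deltas=[[-31, -17, 4, 0, 0, 0], [-31, -17, 4, 0, 0, 0], [-31, -17, 4, 0, 0, 0], [-31, -17, 4, 0, 0, 0], [-31, -17, 4, 0, 0, 0]], fingers=0.72)

```text
time_s: 0.75
eef_pos: [319.3, 432.1, 202.4]
tool_rot: [0.0, 0.17, 0.985, -0.0]
force: [-0.3, 0.3, -0.1]
opening: 63.0
grip_force: 0.0
```

apply_moves(deltas=[[-31, -17, 4, 0, 0, 0], [-31, -17, 4, 0, 0, 0], [-31, -17, 4, 0, 0, 0], [-31, -17, 4, 0, 0, 0], [-31, -17, 4, 0, 0, 0]])

```text
time_s: 1.25
eef_pos: [437.0, 300.0, 182.4]
tool_rot: [0.0, 0.17, 0.985, 0.0]
force: [0.6, -0.7, 0.0]
opening: 62.8
grip_force: 0.0
```

apply_moves(deltas=[[0, 0, 0, 0, 0, -0.122], [0, 0, 0, 0, 0, -0.122], [0, 0, 0, 0, 0, -0.122], [0, 0, 0, 0, 0, -0.122], [0, 0, 0, 0, 0, -0.12]])

```text
time_s: 1.75
eef_pos: [436.2, 301.1, 182.5]
tool_rot: [-0.0, -0.135, 0.991, -0.0]
force: [0.3, -1.4, 0.6]
opening: 62.7
grip_force: 0.0
```

```bash
cat > st.py <<'E'
from h import *
from plant import telemetry,vision
from scipy.spatial.transform import Rotation as Ro
d=np.load("lane.npz");R,o=d["R"],d["o"]
s=telemetry.read_state();q=s["tool_rot"];M=Ro.from_quat([q[1],q[2],q[3],q[0]]).as_matrix()
L=np.eye(3);L[:2,:2]=R
print("t",s["time_s"],"lane",R.T@(s["eef_pos"][:2]-o),s["eef_pos"][2],"F",L.T@s["force"],"open",s["opening"]);print("tool axes in lane (cols)\n",np.round(L.T@M,4),s["q"].round(2))
E
python3 - <<'E'
from st import *
c=vision.capture("wrist");cv2.imwrite("pics/w1.png",c["color"])
def q(x,y,z):
    u,v=proj(c,[*(R@[x,y]+o),z]);return round(u),round(v)
for p in[(-65,25,64),(-65,-25,64),(-135,94.7,82.5),(62,94.7,82.5),(62,48.9,53.8),(-135,48.9,53.8),(-100,33,30),(-100,-33,30)]:print(p,q(*p))
E
```

```text
t 1.75 lane [-108.53426778   34.73810027] 182.4955537980403 F [-0.02609236 -1.39842058  0.63340101] open 62.680423315012845
tool axes in lane (cols)
 [[-1.0e+00 -5.7e-03 -2.0e-04]
 [-5.7e-03  1.0e+00 -1.0e-04]
 [ 2.0e-04 -1.0e-04 -1.0e+00]] [ 0.54 -0.1   1.49  0.    1.75 -1.3 ]
(-65, 25, 64) (240, 226)
(-65, -25, 64) (192, 226)
(-135, 94.7, 82.5) (317, 163)
(62, 94.7, 82.5) (304, 342)
(62, 48.9, 53.8) (261, 323)
(-135, 48.9, 53.8) (265, 157)
(-100, 33, 30) (249, 185)
(-100, -33, 30) (189, 184)
```

View pics/w1.png

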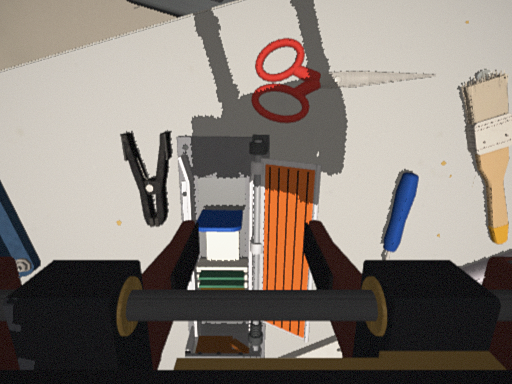

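apply_moves(deltas=[[-9, 2, 20, 0, 0, 0], [-9, 1, 20, 0, 0, 0], [0, 0, 25, 0, 0, 0], [0, 0, 25, 0, 0, 0], [0, 0, 12, 0, 0, 0]])

```text
time_s: 2.3
eef_pos: [451.7, 308.2, 77.8]
tool_rot: [-0.002, -0.132, 0.991, -0.001]
force: [-0.1, -0.6, -0.2]
opening: 63.1
grip_force: 0.0
```

apply_moves(deltas=[[0, 0, 8, 0, 0, 0], [0, 0, 8, 0, 0, 0], [0, 0, 8, 0, 0, 0], [0, 0, 7, 0, 0, 0], [0, 0, 5, 0, 0, 0]])

```text
time_s: 2.8
eef_pos: [453.7, 310.7, 46.8]
tool_rot: [0.002, -0.133, 0.991, 0.002]
force: [-1.8, 3.9, 6.7]
opening: 63.3
grip_force: 3.2
```

Run:
```python
from st import *
c=vision.capture("scene");cv2.imwrite("pics/s2.png",cv2.resize(c["color"][110:260,160:330],None,fx=4.5,fy=4,interpolation=cv2.INTER_CUBIC))
```

```text
t 2.8 lane [-89.07288478  39.40623644] 46.774097175990725 F [-0.74311244  4.19524965  6.70313789] open 63.32913586988875
tool axes in lane (cols)
 [[-1.     -0.001   0.0044]
 [-0.001   1.      0.0035]
 [-0.0044  0.0035 -1.    ]] [ 0.54 -0.01  1.65  0.    1.5  -1.3 ]
```

View pics/s2.png

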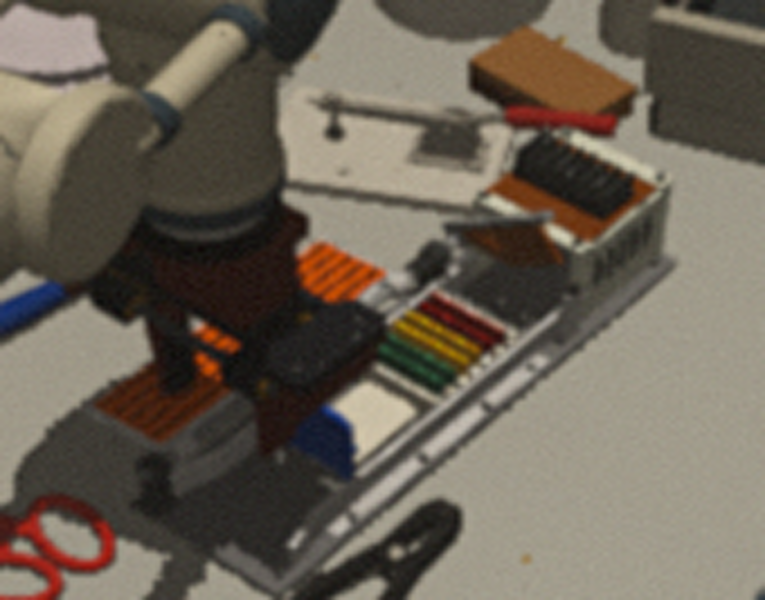

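apply_moves(deltas=[[0, 0, 2, 0, 0, 0], [0, 0, 2, 0, 0, 0], [0, 0, 1, 0, 0, 0], [0, 0, 0, 0, 0, 0], [0, 0, 0, 0, 0, 0]])

```text
time_s: 3.35
eef_pos: [453.6, 309.7, 40.7]
tool_rot: [0.001, -0.133, 0.991, 0.001]
force: [1.3, 5.4, 4.4]
opening: 63.1
grip_force: 2.8
```

Run:
```python
from st import *
c=vision.capture("scene");a=cv2.resize(c["color"][140:200,230:310],None,fx=5,fy=5,interpolation=cv2.INTER_CUBIC)
# predicted shield top corners if joint=0.8 (leaf spans axis inward; arm)
c2=vision.capture("top");b=cv2.resize(c2["color"][100:200,200:280],None,fx=5,fy=5,interpolation=cv2.INTER_CUBIC)
o_=np.zeros((500,800,3),np.uint8);o_[:300,:400]=a;o_[:500,400:800]=b;cv2.imwrite("pics/c3.png",o_)
```

```text
t 3.35 lane [-89.51587368  38.47206856] 40.703170690268294 F [2.70979963 4.88093743 4.37817848] open 63.14537991468837
tool axes in lane (cols)
 [[-1.0e+00 -9.0e-04  2.7e-03]
 [-9.0e-04  1.0e+00  1.4e-03]
 [-2.7e-03  1.4e-03 -1.0e+00]] [ 0.54 -0.01  1.65  0.    1.49 -1.3 ]
```

View pics/c3.png

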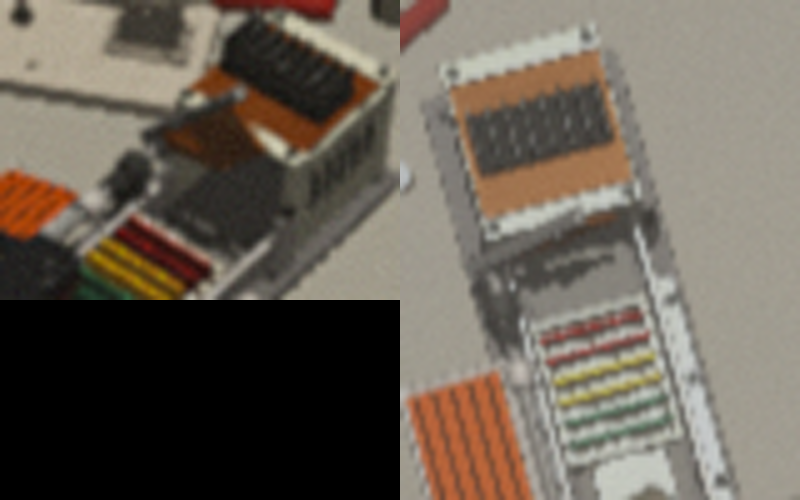

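Run:
```python
from st import *
c=vision.capture("scene");T=np.array(c["cam_to_world"])
n=np.array([*R[:,0],0]);P0=np.array([*(R@[106,0]+o),0])
for u,v in[(288,181.6),(278.6,158.6),(258,167)]:
    d_=T[:3,:3]@np.array([(u-c["cx"])/c["fx"],(v-c["cy"])/c["fy"],1]);p=T[:3,3]+d_*(n@(P0-T[:3,3]))/(n@d_)
    y=(R.T@(p[:2]-o))[1];print(y,p[2],"angle",np.arctan2(p[2]-46,42-y))
```

```text
t 3.45 lane [-89.62885005  38.27571472] 40.51134629311541 F [2.9534567  4.83087451 4.80143144] open 63.371260057281084
tool axes in lane (cols)
 [[-1.0e+00 -8.0e-04  2.3e-03]
 [-8.0e-04  1.0e+00  1.0e-03]
 [-2.3e-03  1.0e-03 -1.0e+00]] [ 0.54 -0.01  1.65  0.    1.49 -1.3 ]
-50.87850938389913 61.02272248249096 angle 0.1603571636762819
-17.208363918018502 120.85088379376293 angle 0.9015565273905813
47.24952808630527 50.24843506018851 angle 2.461207572343075
```

apply_moves(deltas=[[-6, 0, 0, 0, 0, 0], [-6, 0, 0, 0, 0, 0], [-5, 0, 0, 0, 0, 0], [-5, 0, 0, 0, 0, 0], [-5, 0, 0, 0, 0, 0]])

```text
time_s: 4.0
eef_pos: [477.1, 315.0, 39.1]
tool_rot: [-0.003, -0.133, 0.991, -0.001]
force: [-6.9, 0.1, 6.7]
opening: 63.4
grip_force: 4.3
```

apply_moves(deltas=[[-6, 0, 0, 0, 0, 0], [-6, 0, 0, 0, 0, 0], [-6, 0, 0, 0, 0, 0], [-6, 0, 0, 0, 0, 0], [-6, 0, 0, 0, 0, 0]])

```text
time_s: 4.5
eef_pos: [506.0, 322.9, 39.1]
tool_rot: [-0.003, -0.133, 0.991, -0.001]
force: [-7.2, -0.1, 8.1]
opening: 63.2
grip_force: 4.3
```

Run:
```python
from st import *
c=vision.capture("scene");c2=vision.capture("top")
a=cv2.resize(c["color"][130:250,180:310],None,fx=3,fy=4,interpolation=cv2.INTER_CUBIC)
b=cv2.resize(c2["color"][100:240,190:290],None,fx=3.9,fy=3.43,interpolation=cv2.INTER_CUBIC)
cv2.imwrite("pics/c4.png",np.hstack([a,b[:480]]))
```

```text
t 4.5 lane [-35.4042615   37.44290822] 39.133041900764454 F [-6.96691653  1.80442131  8.12596253] open 63.215213020818645
tool axes in lane (cols)
 [[-1.     -0.001  -0.0056]
 [-0.001   1.     -0.0014]
 [ 0.0056 -0.0014 -1.    ]] [ 0.51  0.14  1.51  0.    1.5  -1.33]
```

View pics/c4.png

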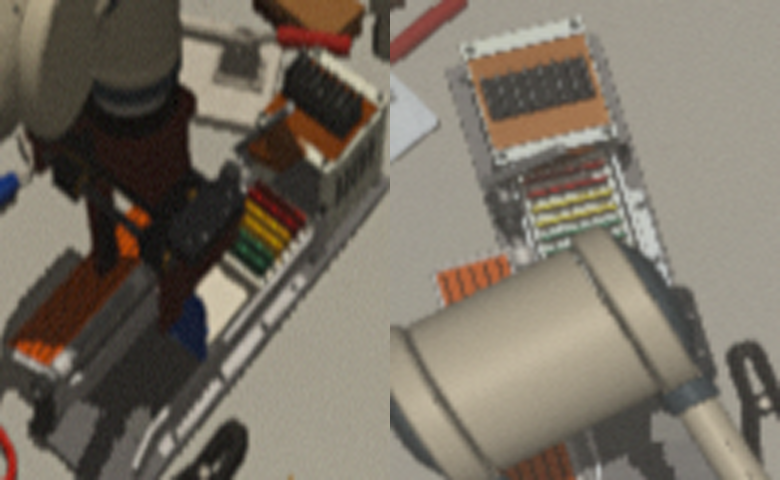

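apply_moves(deltas=[[-6, 0, -1, 0, 0, 0], [-6, 0, 0, 0, 0, 0], [-6, 0, 0, 0, 0, 0], [-6, 0, 0, 0, 0, 0], [-6, 0, 0, 0, 0, 0]])

```text
time_s: 5.1
eef_pos: [534.9, 330.7, 39.6]
tool_rot: [-0.003, -0.133, 0.991, -0.001]
force: [-6.1, -0.7, 5.5]
opening: 63.2
grip_force: 3.8
```

apply_moves(deltas=[[-6, 0, 0, 0, 0, 0], [-6, 0, 0, 0, 0, 0], [-6, 0, 0, 0, 0, 0], [-6, 0, 0, 0, 0, 0], [-6, 0, 0, 0, 0, 0]])

```text
time_s: 5.6
eef_pos: [563.9, 338.6, 39.6]
tool_rot: [-0.003, -0.133, 0.991, -0.001]
force: [-6.8, 0.1, 5.8]
opening: 63.6
grip_force: 3.8
```

```bash
python3 st.py
```

```text
t 5.6 lane [24.56482728 37.43981236] 39.63289497628362 F [-6.54962601  1.86195386  5.76482964] open 63.59840959722426
tool axes in lane (cols)
 [[-1.     -0.001  -0.0059]
 [-0.001   1.     -0.0015]
 [ 0.006  -0.0015 -1.    ]] [ 0.49  0.29  1.33 -0.    1.53 -1.35]
```

About 20 mm remain; go slower and watch the force.

apply_moves(deltas=[[-4, 0, 0, 0, 0, 0], [-4, 0, 0, 0, 0, 0], [-3, 0, 0, 0, 0, 0], [-2, 0, 0, 0, 0, 0], [-2, 0, 0, 0, 0, 0]])

```text
time_s: 6.1
eef_pos: [578.2, 342.5, 39.6]
tool_rot: [-0.003, -0.133, 0.991, -0.001]
force: [-6.2, 0.4, 5.5]
opening: 63.4
grip_force: 3.8
```

apply_moves(deltas=[[-1, 0, 0, 0, 0, 0], [-1, 0, 0, 0, 0, 0], [-1, 0, 0, 0, 0, 0], [-1, 0, 0, 0, 0, 0], [-1, 0, 0, 0, 0, 0]])

```text
time_s: 6.6
eef_pos: [583.0, 343.8, 39.6]
tool_rot: [-0.003, -0.133, 0.991, -0.001]
force: [-7.0, -0.8, 5.7]
opening: 63.2
grip_force: 3.7
```

apply_moves(deltas=[[-1, 0, 0, 0, 0, 0], [-1, 0, 0, 0, 0, 0], [-1, 0, 0, 0, 0, 0], [0, 0, 0, 0, 0, 0], [0, 0, 0, 0, 0, 0]])

```text
time_s: 7.1
eef_pos: [583.8, 344.1, 39.6]
tool_rot: [-0.005, -0.133, 0.991, -0.002]
force: [-14.2, -3.3, 10.3]
opening: 63.5
grip_force: 8.6
```

apply_moves(deltas=[[-1, 0, 0, 0, 0, 0], [-1, 0, 0, 0, 0, 0], [0, 0, 0, 0, 0, 0], [0, 0, 0, 0, 0, 0], [0, 0, 0, 0, 0, 0]])

```text
time_s: 7.6
eef_pos: [583.9, 344.1, 39.7]
tool_rot: [-0.008, -0.133, 0.991, -0.002]
force: [-21.5, -5.5, 13.7]
opening: 63.4
grip_force: 12.8
```

Run:
```python
from st import *
c=vision.capture("scene")
cv2.imwrite("pics/c5.png",cv2.resize(c["color"][120:220,210:330],None,fx=6,fy=5.5,interpolation=cv2.INTER_CUBIC))
```

```text
t 7.6 lane [45.22705571 37.44296927] 39.656117580072966 F [-22.22386483   0.31743681  13.6831301 ] open 63.41044625912804
tool axes in lane (cols)
 [[-9.999e-01 -6.000e-04 -1.570e-02]
 [-6.000e-04  1.000e+00 -2.600e-03]
 [ 1.570e-02 -2.600e-03 -9.999e-01]] [ 0.48  0.35  1.26  0.    1.55 -1.35]
```

View pics/c5.png

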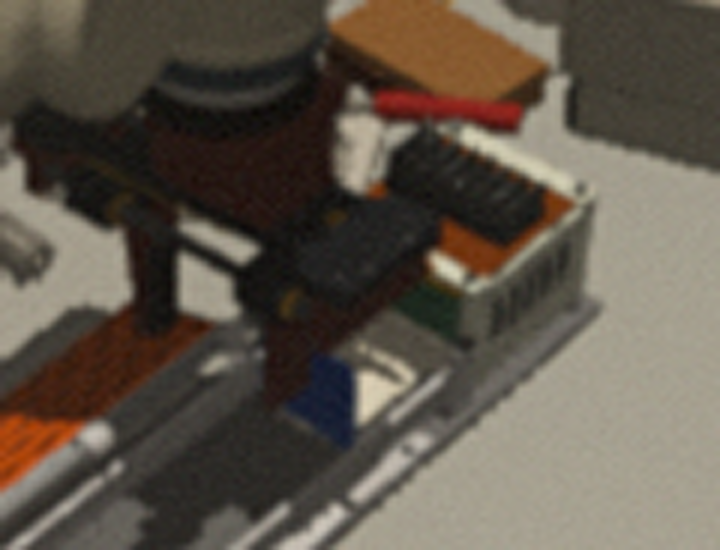

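apply_moves(deltas=[[3, 0, 0, 0, 0, 0], [4, 0, 0, 0, 0, 0], [5, 0, 0, 0, 0, 0], [5, 0, 0, 0, 0, 0], [5, 0, 0, 0, 0, 0]])

```text
time_s: 8.15
eef_pos: [568.9, 340.3, 41.2]
tool_rot: [0.001, -0.133, 0.991, 0.0]
force: [2.1, 2.6, 4.8]
opening: 62.9
grip_force: 2.6
```

apply_moves(deltas=[[0, 0, -5, 0, 0, 0], [0, 0, -5, 0, 0, 0], [0, 0, -6, 0, 0, 0], [0, 0, -6, 0, 0, 0], [0, 0, -6, 0, 0, 0]])

```text
time_s: 8.65
eef_pos: [568.4, 339.9, 68.5]
tool_rot: [-0.001, -0.133, 0.991, -0.0]
force: [-0.1, -0.3, -0.5]
opening: 63.1
grip_force: 0.3
```

apply_moves(deltas=[[0, 0, -6, 0, 0, 0], [0, 0, -10, 0, 0, 0], [0, 0, -20, 0, 0, 0], [0, 0, -30, 0, 0, 0], [0, 0, -30, 0, 0, 0]])

```text
time_s: 9.15
eef_pos: [568.2, 340.3, 165.6]
tool_rot: [-0.001, -0.133, 0.991, -0.0]
force: [-0.2, 0.2, 0.2]
opening: 63.4
grip_force: 0.0
```

apply_moves(deltas=[[30, 0, -20, 0, 0, 0], [40, 0, 0, 0, 0, 0], [40, 0, 0, 0, 0, 0], [40, 0, 0, 0, 0, 0], [20, 0, 0, 0, 0, 0]])

```text
time_s: 9.65
eef_pos: [402.3, 295.3, 185.7]
tool_rot: [0.0, -0.133, 0.991, 0.0]
force: [-0.6, -0.4, 1.4]
opening: 62.9
grip_force: 0.0
```

Run:
```python
from st import *
c=vision.capture("scene");c2=vision.capture("top")
a=cv2.resize(c["color"][130:250,190:320],None,fx=3,fy=4,interpolation=cv2.INTER_CUBIC)
b=cv2.resize(c2["color"][95:235,190:290],None,fx=3.9,fy=3.43,interpolation=cv2.INTER_CUBIC)
cv2.imwrite("pics/c6.png",np.hstack([a,b[:480]]))
```

```text
t 9.65 lane [-142.80520431   38.01128157] 185.7352363171827 F [-0.70768665 -0.20943433  1.41961654] open 62.9205588055997
tool axes in lane (cols)
 [[-1.0e+00 -1.7e-03  8.0e-04]
 [-1.7e-03  1.0e+00  7.0e-04]
 [-8.0e-04  7.0e-04 -1.0e+00]] [ 0.56 -0.19  1.57  0.    1.76 -1.27]
```

View pics/c6.png

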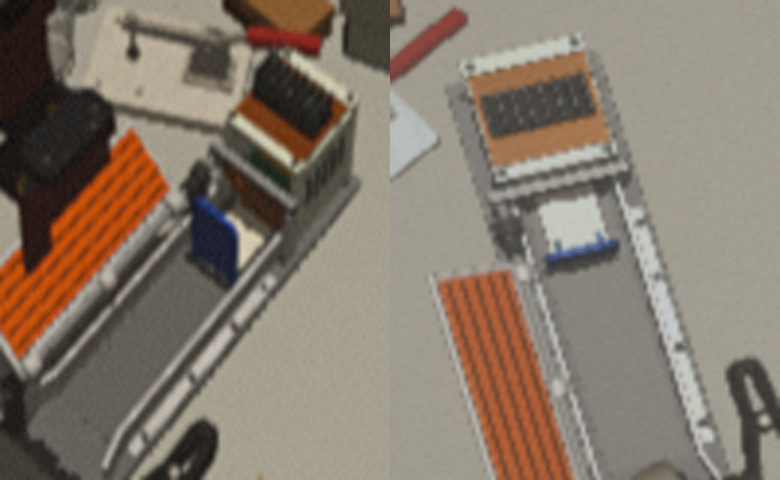

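The rack is home: the tab sits at about (580,252) in the top crop, and the shield is shut behind the tray at about (560,190). The robot is clear.

apply_moves(deltas=[[0, 0, 0, 0, 0, 0], [0, 0, 0, 0, 0, 0], [0, 0, 0, 0, 0, 0], [0, 0, 0, 0, 0, 0], [0, 0, 0, 0, 0, 0]])

```text
time_s: 10.25
eef_pos: [404.9, 295.7, 184.3]
tool_rot: [-0.0, -0.133, 0.991, -0.0]
force: [0.0, -0.0, 0.1]
opening: 63.4
grip_force: 0.0
```

```bash
python3 -c "
from plant import robot;print(robot.hand_in())"
```

```text
the job is handed in; nothing more can be done
None
```

The rack is pushed home against the back of the box, the shield is shut behind it and the arm is clear. I handed the job in at about 10 s; hand-in returned no verdict.

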